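# Offer the eye shield up to the grinder guard's hinge

## Robot

A 6-joint arm with a two-finger parallel gripper is mounted at the origin on the work surface. World frame = base frame: x ahead of the robot, y to its left, z up, the work surface at z = 0. Lengths are in m, angles in rad, forces in N, time in s.
With the tool pointing down it reaches from about 0.35 to 0.775 m from the base axis. Payload 5.5 kg.
Tool frame: the origin (TCP) lies between the finger pads; the fingertips stand 19 mm ahead of it and the grasp point (between the pads) is the TCP; z points along the fingers, y is the direction in which the jaws open and shut (so a half turn about z gives the same grasp; the last joint's range is limited). The gripper opens to 85 mm and grips with 20 to 120 N. Pads are 22 mm wide; open, the fingers measure 114 mm over their backs; the gripper's body (76 mm by 85 mm) begins 54 mm behind the grasp point. The pads swing forward as they close: fully open they stand 13 mm farther back than shut.
Start: joints at [1.134, 0.313, 0.046, 1.304, 0, 1.431], TCP at [0.168, 0.55, 0.25] pointing down, gripper open.
Joint ranges: [-2.76, 2.76], [-0.86, 1.69], [-1.03, 1.26], [-2.2, 2.34], [-1.47, 1.5], [-3.14, 3.14]. Speed limits (rad/s): [2.57, 2.57, 3.14, 3.14, 3.14, 3.14].

## Interface

Orientations are given as a unit quaternion [w, x, y, z].
In Python, from workcell import get_state, cams, workorder gives the robot as it stands.
- The arm moves only by the tool play_rows, never from a script. Its argument "series" is text: rows parted by semicolons, each of 7 numbers parted by spaces: the opening in per cent of the stroke, from 0 (shut) to 100 (fully open), then the shift along the tool's x, y, z in cm, then the turn, a rotation vector about the tool's x, y, z in degrees. A call has 1 to 12 rows; each row shifts and turns the commanded pose from where the row before left it, along the tool's axes as they then stand; what a row does not reach is not made up. A row lasts 1/8 s, in which the tool goes at most 62.5 mm and 10.7 degrees, less where a joint would pass 70% of its speed; a pose out of reach is approached as far as the arm can. A call with a gripper value outside its range is refused whole. The fingers move at their own pace and stop on an object; "newtons" is the grip in N (left out, the last holds). Time passes only in rows, so rows that do not move let the fingers close. It gives the time, the measured TCP pose, the force and the opening at its end, in the units of the state.
- get_state(): the state, without advancing time (a new reading comes with each control period).
- cams.read_camera(name): name is "scene" or "side" or "wrist"; returns the picture (384x512x3 uint8, red, green, blue); there is no depth.
- cams.get_calibration(name): a dict with "fx", "fy", "cx", "cy" (pixels), "rvec" (rotation vector, rad) and "tvec" (3), from world to camera coordinates, as OpenCV has them. Camera axes: x right, y down, z forward; pixel columns grow to the right and rows downward; lengths in m; the calibration is good to about 2 mm. The wrist camera is an equidistant fisheye: a pixel r from the principal point sees the ray r / f radians off the axis. A picture is of the moment at which its call begins: read the wrist's pose just before it. get_calibration takes no time and is no camera call; for the wrist camera it gives the pose at the moment of the call.
- workorder.hand_in(): hands the job in, once; it reports no verdict.
The state is a dict: "clock": time; "joint_pos": joint angles; "qvel": joint speeds; "tau": joint torques, N m; "tcp_pos": TCP position; "orientation": TCP orientation; "wrist_force": force on the tool from outside, world axes, zero at the start; "ft_torque": the same for the moment, N m; "finger_gap": finger opening in m.
Only numpy, scipy, OpenCV 4.12 (cv2) and the standard library are available. Lean on these libraries where they do the work, as an engineer would, in place of code of your own. Each camera call takes 0.05 s, during which the arm holds its last target.

## Task

The grinder's eye shield has to go back on its hinge. First lower the green guard gently until it rests fully down on its stop; then take the orange-framed shield out of the wooden rack, bring its brass knuckle down between the two steel knuckles on the guard's front edge so that the holes line up for the pin, and finish still holding the shield there: upright, steady, carried by the gripper alone and not leaning on the guard. Leave the pin, earmold, rubber bulb and brass coupler where they are.

Things in the scene. Friction and masses are not known exactly. Their poses are not given: they have to be found in the camera images.
- grinder: Benchtop grinder, fixed: grey base 280 x 220 x 30 mm, cream motor housing at the rear (top 135 mm above the worktop) with a large brown speed knob on it (top 163 mm). Origin on the worktop near the base's middle; x points from its front to its rear, y along the hinge lines, z up. The green guard covers the work bay in front of the motor.
- guard (a joint): Guard angle (rad): 0 = level, fully down on its stop; positive = front edge up; starts 0.35 to 0.75. Plate 170 mm wide, 6 thick, front edge 96 mm from its rear hinge line, which lies 20 mm behind (+x) and 128 mm above the grinder's origin. Stiff hinge (0.2 N m): stays where left, a few newtons from above lower it. Must not land at over 2 rad/s or be pressed over 45 N.
- press_pad (a point): Centre of the top of the black rubber pad (32 x 60 mm) on the guard's upper face, 65 mm in front of the rear hinge line; moves with the guard. With the guard down it is 134 mm above the worktop.
- hinge_line (a point): Middle of the gap between the two steel knuckles on the guard's front edge, on their hole axis (y); moves with the guard. Guard down: z is up, 128 mm above the worktop, 115 mm in front of the rear hinge line. Knuckles: tubes 22 mm outside, 14 mm hole, 25 mm long each; the gap is 40 mm long; the guard's plate begins 19 mm behind the axis.
- leaf: Eye shield, loose, 0.15 kg, upright in the rack, symmetric. Origin: centre of its brass knuckle (tube 22 mm outside, 14 mm hole, 30 long); y = hole axis, z up, x through the thickness. Orange frame with clear pane 110 mm wide (y), 8 thick (x), 17 to 92 mm above the origin; black grip rail on top 70 mm long (y), 14 thick (x), 88 to 112 mm above it: grip across its thickness.
- rack: Wooden rack, fixed: foot 60 x 140 x 10 mm, two slotted posts 50 mm either side of the middle (y), 24 mm wide, tops 87 mm up; slots 11 mm wide hold the lowest 40 mm of the shield frame's sides. Origin: centre of the underside; y along the standing shield, whose origin is 30 mm above the rack's. Lift it straight up over 45 mm to clear the slots.
- pin: Bystander: steel hinge pin, 8 mm thick, 95 mm long, with a flat red head 18 x 22 mm, lying on the worktop; origin under its middle. To be left alone.
- earmold: Bystander: pink earmold, about 28 x 20 mm and 30 mm tall; origin under its middle. To be left alone.
- bulb: Bystander: black rubber hand bulb standing nozzle up, 54 mm wide, 84 mm tall; origin under its middle. To be left alone.
- coupler: Bystander: brass coupler cylinder, 28 mm wide, 40 mm tall; origin under its middle. To be left alone.
Things that resemble listed ones, but are neither listed nor needed, are in the scene too. Several things have the shape of the rack; the one meant has the colours described above.

How it is judged:
By the outcome, as a careful person would: the job done as asked, in the order asked, and still so for the second after the job is handed in, while the arm keeps its last pose, push and grip.
It also fails if it takes over 58 s, if anything falls off the work surface, if the arm or the gripper's body presses on something with over 40 N, if the wrist force passes 120 N, or if a joint passes its speed limit or range.

## Working session

There is one attempt and no reset: what is moved stays moved. The work goes in short steps, Python scripts to look and compute and a tool call to move; the robot and the scene stay as the last step left them, time stands still between calls to the robot, and variables do not carry over. Pictures are saved under pics/ and viewed, and the job is handed in when it is done.

Besides the shell and the picture viewer there is one more tool, called after "Request:" in YAML: its name, and indented under it one key for each argument. play_rows: Moves the arm, as the interface text tells. Its arguments: {"type":"object","properties":{"series":{"type":"string"},"newtons":{"type":"number"}},"required":["series"]}

```bash
mkdir -p pics; ls; cat > h.py <<'E'
import numpy as np, cv2
from workcell import get_state, cams, workorder
from scipy.spatial.transform import Rotation as R
def snap(name,fn,crop=None,scale=1):
    c=cams.get_calibration(name); im=cams.read_camera(name)
    np.save('pics/'+fn+'.npy',im); np.save('pics/'+fn+'_cal.npy',c,allow_pickle=True)
    show(fn,crop,scale); return im,c
def load(fn): return np.load('pics/'+fn+'.npy'),np.load('pics/'+fn+'_cal.npy',allow_pickle=True).item()
def show(fn,crop=None,scale=1,out=None):
    im=np.load('pics/'+fn+'.npy')
    if crop: im=im[crop[1]:crop[3],crop[0]:crop[2]]
    cv2.imwrite('pics/'+(out or fn)+'.png',cv2.resize(im[:,:,::-1],None,fx=scale,fy=scale,interpolation=cv2.INTER_CUBIC))
def ray(c,uv,fish=False):
    Rm=R.from_rotvec(np.ravel(c['rvec'])).as_matrix(); t=np.ravel(c['tvec'])
    x=(uv[0]-c['cx'])/c['fx'];y=(uv[1]-c['cy'])/c['fy']
    if fish:
        r=np.hypot(x,y); d=np.array([x/r*np.sin(r),y/r*np.sin(r),np.cos(r)]) if r>0 else np.array([0,0,1.])
    else: d=np.array([x,y,1.]);d/=np.linalg.norm(d)
    return -Rm.T@t, Rm.T@d
def atz(c,uv,z,fish=False):
    o,d=ray(c,uv,fish); return o+d*(z-o[2])/d[2]
def proj(c,P,fish=False):
    Rm=R.from_rotvec(np.ravel(c['rvec'])).as_matrix(); p=np.atleast_2d(P)@Rm.T+np.ravel(c['tvec'])
    if fish:
        r=np.hypot(p[:,0],p[:,1]);th=np.arctan2(r,p[:,2]); k=th/np.maximum(r,1e-12)
        a=p[:,0]*k;b=p[:,1]*k
    else: a=p[:,0]/p[:,2];b=p[:,1]/p[:,2]
    return np.stack([a*c['fx']+c['cx'],b*c['fy']+c['cy']],1)
def tri(obs):
    A=np.zeros((3,3));b=np.zeros(3);L=[]
    for o,d in obs:
        M=np.eye(3)-np.outer(d,d);A+=M;b+=M@o
    p=np.linalg.solve(A,b)
    return p,[np.linalg.norm((np.eye(3)-np.outer(d,d))@(p-o)) for o,d in obs]
E
python3 - <<'E'
from h import *
s=get_state();print(s)
for n in ['scene','side','wrist']:
    im,c=snap(n,n+'0',scale=1.5); print(n,c, ray(c,(c['cx'],c['cy'])))
E
```

```text
pics
{'clock': 0.0, 'joint_pos': array([1.13441611e+00, 3.14013687e-01, 4.49756239e-02, 1.30356819e+00,
       1.05586194e-05, 1.43118854e+00]), 'qvel': array([ 1.44507955e-03, -9.40973812e-05,  1.79619457e-03,  4.47295735e-04,
        4.92770861e-04,  2.42564536e-04]), 'tau': array([ 1.19615641e-03, -4.80624211e+01,  2.98533797e+01,  1.90538104e-02,
       -1.68352108e-04,  1.23603033e-05]), 'tcp_pos': array([0.1679627 , 0.54943583, 0.24939989]), 'orientation': array([-2.62098649e-04,  1.47842216e-01,  9.89010546e-01, -8.66195338e-04]), 'wrist_force': array([-0.11194144,  0.32224954,  1.37887951]), 'ft_torque': array([ 0.01752691, -0.00457173,  0.10239608]), 'finger_gap': 0.08552480552368466}
scene {'fx': 368.65225487782084, 'fy': 368.65225487782084, 'cx': 253.82857105899973, 'cy': 190.11810239901334, 'rvec': array([ 2.13269332,  1.58726646, -0.4418494 ]), 'tvec': array([-0.24281268, -0.33269285,  1.26572485])} (array([ 0.97585974, -0.04828225,  0.90391843]), array([-0.50113369,  0.1581269 , -0.85080016]))
side {'fx': 355.3198266023808, 'fy': 355.3198266023808, 'cx': 253.55361066448032, 'cy': 189.16540017443702, 'rvec': array([ 2.15604851, -0.56541691,  0.25609872]), 'tvec': array([-0.41602194,  0.29967049,  0.75982661])} (array([ 0.17034512, -0.58037624,  0.68873732]), array([ 0.37513776,  0.70484791, -0.60204741]))
wrist {'fx': 297.3186396354542, 'fy': 297.3186396354542, 'cx': 254.50351521169387, 'cy': 195.7724822271883, 'rvec': array([-2.30185262, -1.70333245, -0.2780908 ]), 'tvec': array([-0.57502657, -0.04079452,  0.38200878])} (array([0.08810587, 0.57551443, 0.37319023]), array([ 0.30680368, -0.09676219, -0.94684137]))
```

View pics/scene0.png

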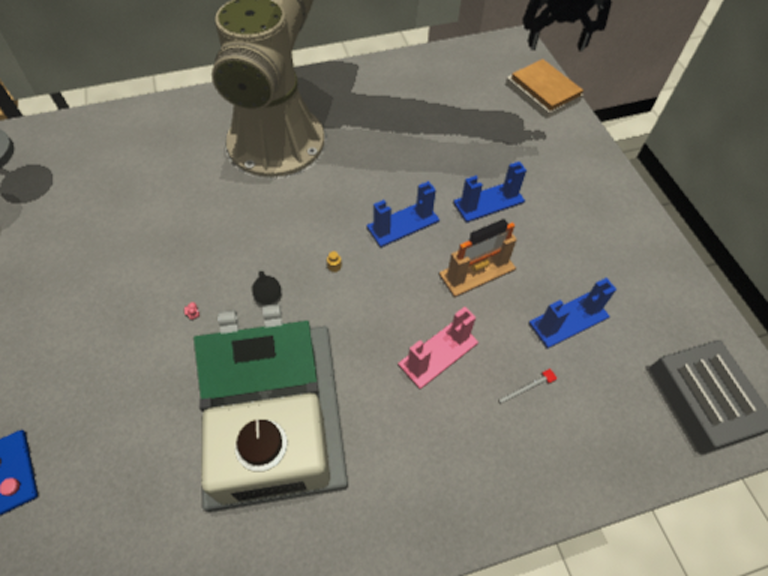

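View pics/side0.png

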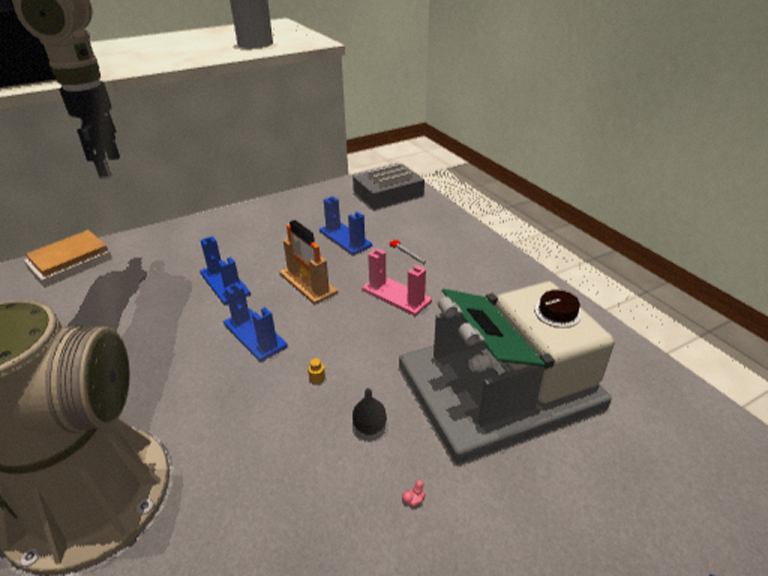

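View pics/wrist0.png

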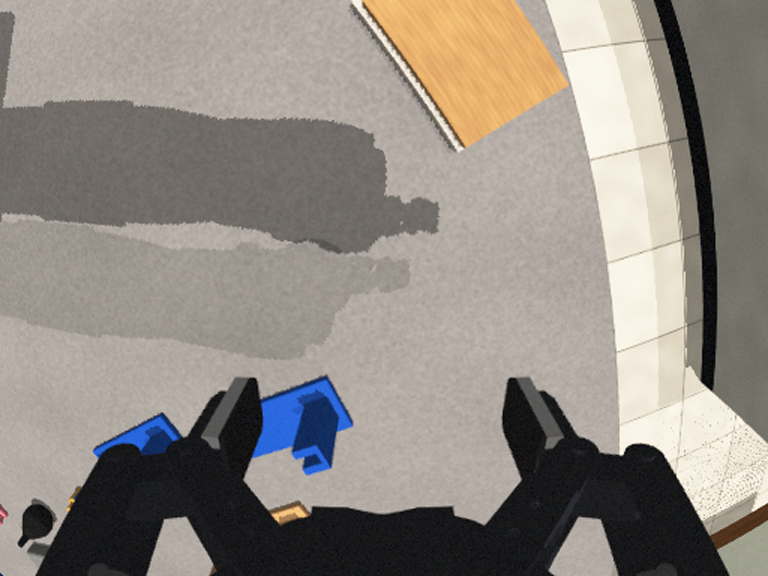

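The scene view shows the grinder at about (265,410), the shield in its wooden rack at (480,255), pink and blue decoy racks, and the pin at (530,385). The side view shows the raised guard at (490,320). I'll enlarge both.

```bash
python3 - <<'E'
from h import *
show('scene0',(120,190,240,345),4.0,'s_g')
show('scene0',(280,135,360,205),7,'s_r')
show('side0',(255,180,415,315),4.5,'d_g')
show('side0',(175,135,235,210),7,'d_r')
E
```

```text
(no output)
```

View pics/s_g.png

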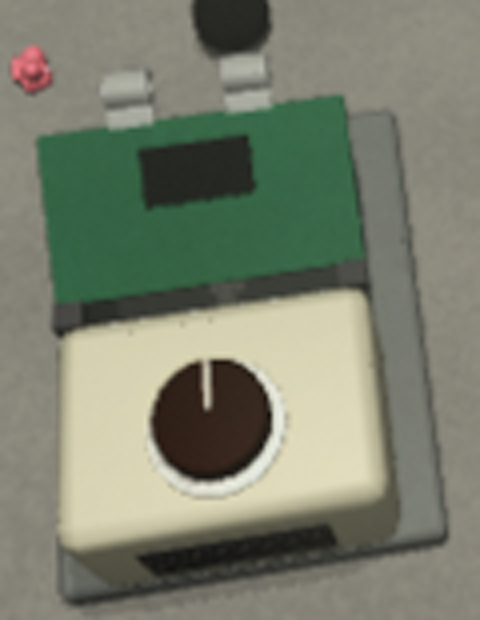

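View pics/s_r.png

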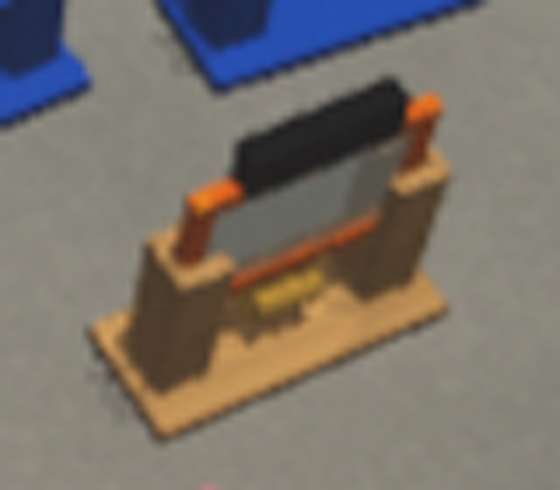

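View pics/d_g.png

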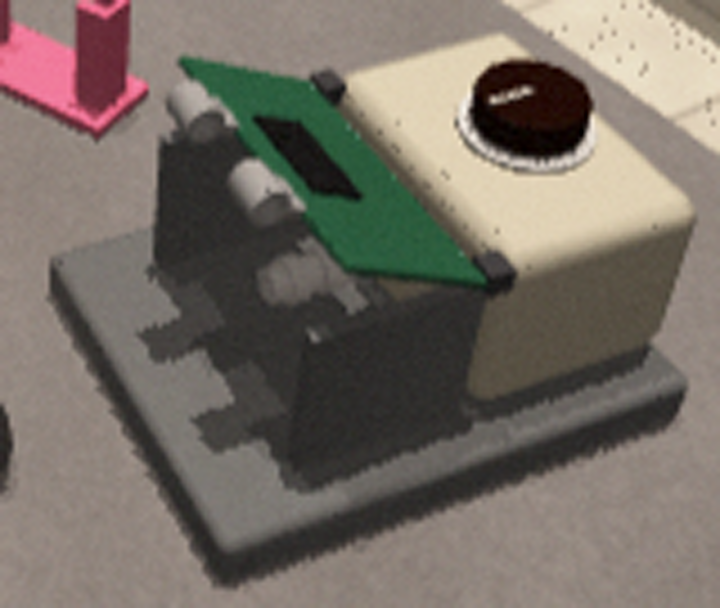

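View pics/d_r.png

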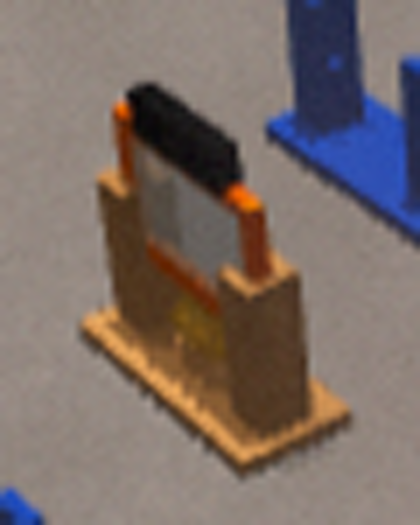

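```bash
cat > fit.py <<'E'
from h import *
from scipy.optimize import least_squares
_,cs=load('scene0');_,cd=load('side0')
def o(l,org,s): return (np.array(l,float)+.5)/s-.5+org
S=o([(38,137),(343,97),(139,150),(249,136),(147,209),(255,191)],(120,190),4)
D=o([(180,58),(352,270),(254,118),(281,118),(361,198),(328,195)],(255,180),4.5)
def guard(x,y,yaw,th,pts): # pts: (f forward of hinge, y, h)
    p=np.array(pts,float); c,s=np.cos(th),np.sin(th)
    X=.02-p[:,0]*c+p[:,2]*s*1; Z=.128+p[:,0]*s+p[:,2]*c
    g=np.stack([X,p[:,1],Z],1)
    return g@R.from_euler('z',yaw).as_matrix().T+[x,y,0]
hh=.003;pp=.006
FS=[(.096,-.085,hh),(.096,.085,hh),(.081,-.03,pp),(.081,.03,pp),(.049,-.03,pp),(.049,.03,pp)]
FD=[(.096,.085,hh),(.096,-.085,hh),(.081,.03,pp),(.049,.03,pp),(.049,-.03,pp),(.081,-.03,pp)]
f=lambda v:np.r_[(proj(cs,guard(*v,FS))-S).ravel(),(proj(cd,guard(*v,FD))-D).ravel()]
r=least_squares(f,[.5,-.1,0,.5]);print(r.x,np.round(r.fun,1))
g=r.x
print('pad',guard(*g,[(.065,0,.006)]),'hl',guard(*g,[(.115,0,0)]),'down hl',guard(*g[:3],0,[(.115,0,0)]))
RS=o([(92,327),(162,428),(447,303)],(280,135),7);RD=o([(82,325),(240,465),(350,408)],(175,135),7)
def rack(x,y,yaw,pts): return np.array(pts,float)@R.from_euler('z',yaw).as_matrix().T+[x,y,0]
for yaw0 in [0]:
    P1=[(-.03,-.07,.01),(.03,-.07,.01),(.03,.07,.01)];P2=[(-.03,.07,.01),(-.03,-.07,.01),(.03,-.07,.01)]
    f=lambda v:np.r_[(proj(cs,rack(*v,P1))-RS).ravel(),(proj(cd,rack(*v,P2))-RD).ravel()]
    r2=least_squares(f,[.45,.2,yaw0]);print(r2.x,np.round(r2.fun,1))
q=r2.x
def draw(fn,c,crop,sc,out):
    im,_=load(fn);im=cv2.resize(im[crop[1]:crop[3],crop[0]:crop[2]][:,:,::-1],None,fx=sc,fy=sc,interpolation=cv2.INTER_CUBIC)
    def line(P):
        u=((proj(c,P)-[crop[0],crop[1]]+.5)*sc-.5).astype(int)
        cv2.polylines(im,[u],True,(255,0,255),1)
    line(guard(*g,[(.096,-.085,hh),(.096,.085,hh),(.0,.085,hh),(0,-.085,hh)]))
    line(guard(*g,[(.115,-.045,0),(.115,-.02,0)]));line(guard(*g,[(.115,.045,0),(.115,.02,0)]))
    line(guard(*g,[FS[2],FS[3],FS[5],FS[4]]))
    for z,a,b in [(.01,.03,.07),(.122,.004,.055),(.142,.007,.035),(.118,.007,.035)]:
        line(rack(*q,[(a,b,z),(a,-b,z),(-a,-b,z),(-a,b,z)]))
    cv2.imwrite('pics/'+out+'.png',im)
if __name__=='__main__':
    draw('scene0',cs,(120,130,360,310),3.3,'ov_s');draw('side0',cd,(170,130,400,310),3.3,'ov_d')
E
python3 fit.py
```

```text
[ 0.62625584 -0.12567038 -0.11379198  0.41756968] [-0.5  0.8  0.1 -1.1  0.1  0.3 -0.2 -0.5 -0.1 -0.   0.3  0.1 -0.8  0.3
 -0.2 -0.  -0.4 -0.1  4.2  1.   0.6 -0.8 -3.  -0.9]
pad [[ 0.58951323 -0.12147123  0.15984457]] hl [[ 0.54168745 -0.11600542  0.17463712]] down hl [[ 0.53187023 -0.11488346  0.128     ]]
[0.465776   0.30732862 0.1784702 ] [-0.9 -1.  -0.2  0.5  0.2 -0.2 -0.5 -0.9  0.3 -0.7  0.6 -0.3]
```

View pics/ov_s.png

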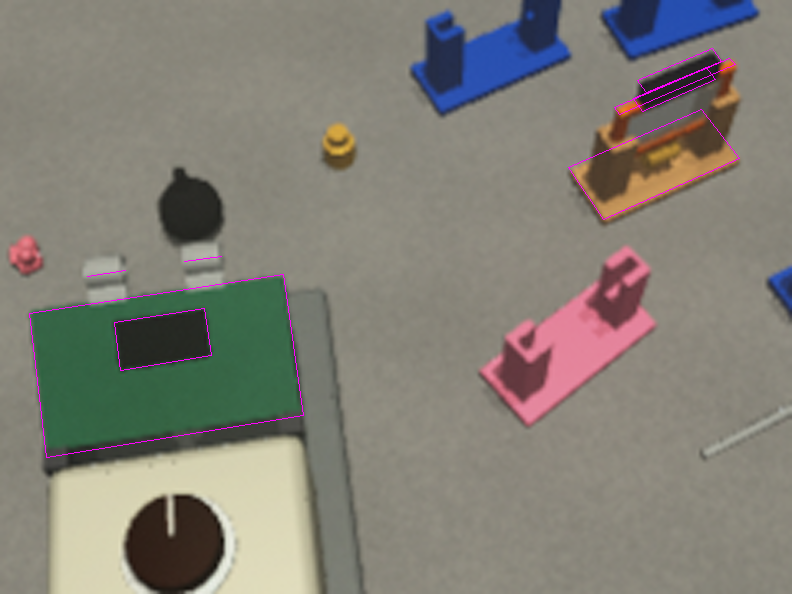

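View pics/ov_d.png

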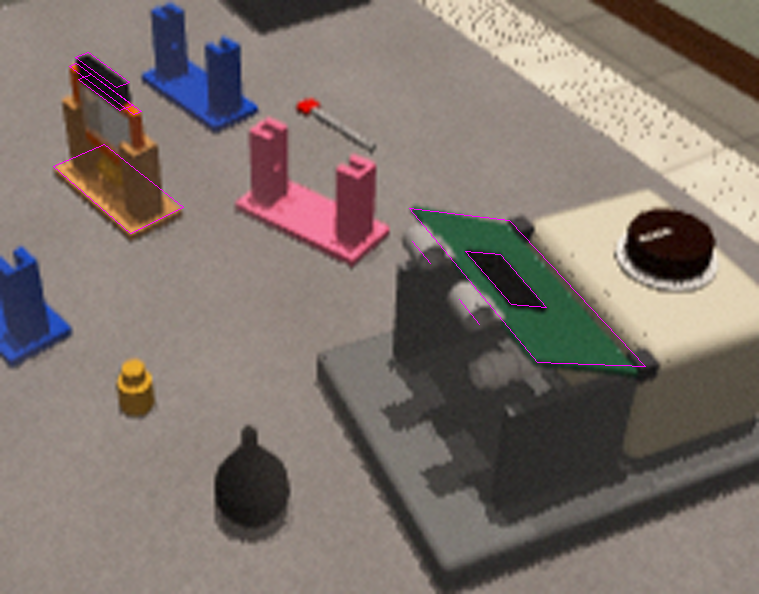

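The overlays fit within about 1 px. Next I plan the move to above the pad, with fingers shut.

```bash
cat >> h.py <<'E'
def Rdown(yawy):
    # tool z down, tool y at world yaw yawy(rad)
    y=np.array([np.cos(yawy),np.sin(yawy),0]);z=np.array([0,0,-1.]);x=np.cross(y,z)
    return np.stack([x,y,z],1)
def cur():
    s=get_state();q=s['orientation'];return np.array(s['tcp_pos']),R.from_quat([q[1],q[2],q[3],q[0]]).as_matrix()
def plan(start,pts,opening=0,dec=1):
    """pts: list of (pos,Rm,n)"""
    p,Rm=start;rows=[]
    for tp,tR,n in pts:
        for k in range(n):
            m=n-k
            rv=R.from_matrix(Rm.T@tR).as_rotvec(degrees=True)/m
            sh=Rm.T@((np.array(tp)-p)/m)*100
            sh=np.round(sh,dec)+0.;rv=np.round(rv,1)+0.
            rows.append(' '.join(f'{v:g}' for v in [opening,*sh,*rv]))
            p=p+Rm@(sh/100);Rm=Rm@R.from_rotvec(rv,degrees=True).as_matrix()
    print('end',np.round(p,4),np.round(Rm[:,1],3),Rm[2,2])
    for i in range(0,len(rows),12):print('; '.join(rows[i:i+12]))
    return p,Rm
def st():
    s=get_state();print('t',round(s['clock'],3),'tcp',np.round(s['tcp_pos'],4),'F',np.round(s['wrist_force'],1),'T',np.round(s['ft_torque'],2),'gap',round(s['finger_gap'],4),'q',np.round(s['joint_pos'],3)); return s
E
python3 - <<'E'
from h import *
plan(cur(),[([.40,.20,.25],Rdown(np.radians(33)),8),([.589,-.122,.25],Rdown(-.114),8)],0)
E
```

```text
end [ 0.5889 -0.1224  0.2501] [ 0.994 -0.113  0.001] -0.9999996643291791
0 -4.1 -3.3 0 0 0 5; 0 -4.3 -3 0 0 0 5; 0 -4.6 -2.6 0 0 0 5; 0 -4.8 -2.2 0 0 0 5; 0 -4.9 -1.7 0 0 0 5; 0 -5.1 -1.3 0 0 0 5; 0 -5.1 -0.9 0 0 0 5; 0 -5.2 -0.4 0 -0.1 0 5; 0 -4.7 -0.2 0 0 0 4.9; 0 -4.7 0.2 0 0 0 4.9; 0 -4.6 0.6 0 0 0 5; 0 -4.6 1 0 0 0 4.9
0 -4.4 1.4 0 0 0 5; 0 -4.3 1.7 0 0 0 4.9; 0 -4.2 2.1 0 0 0 5; 0 -4 2.5 0 0 0 4.9
```

Request:
play_rows:
  series: "0 -4.1 -3.3 0 0 0 5; 0 -4.3 -3 0 0 0 5; 0 -4.6 -2.6 0 0 0 5; 0 -4.8 -2.2 0 0 0 5; 0 -4.9 -1.7 0 0 0 5; 0 -5.1 -1.3 0 0 0 5; 0 -5.1 -0.9 0 0 0 5; 0 -5.2 -0.4 0 0 0 5; 0 -4.7 -0.2 0 0 0 4.9; 0 -4.7 0.2 0 0 0 4.9; 0 -4.6 0.6 0 0 0 5; 0 -4.6 1 0 0 0 4.9"

```text
clock: 1.65
tcp_pos: [0.4955, 0.0376, 0.2501]
orientation: [-0.0, 0.622, 0.783, 0.0]
wrist_force: [-0.4, 1.2, 0.2]
finger_gap: 0.0001
```

Request:
play_rows:
  series: "0 -4.4 1.4 0 0 0 5; 0 -4.3 1.7 0 0 0 4.9; 0 -4.2 2.1 0 0 0 5; 0 -4 2.5 0 0 0 4.9; 0 0 0 0 0 0 0; 0 0 0 0 0 0 0"

```text
clock: 2.4
tcp_pos: [0.5886, -0.1219, 0.2496]
orientation: [-0.001, 0.746, 0.666, -0.0]
wrist_force: [0.3, 0.9, -0.2]
finger_gap: -0.0001
```

```bash
python3 - <<'E'
from h import *
st(); im,c=snap('wrist','w1',scale=1.5)
print(cur()[1][:,1], cur()[1][2,2])
E
```

```text
t 2.4 tcp [ 0.5886 -0.1219  0.2496] F [ 0.3  0.9 -0.2] T [ 0.   -0.02 -0.05] gap -0.0001 q [-0.338  0.366  0.12   1.326  0.     1.346]
[ 0.99365389 -0.11247434 -0.00121164] -0.999999070633573
```

View pics/w1.png

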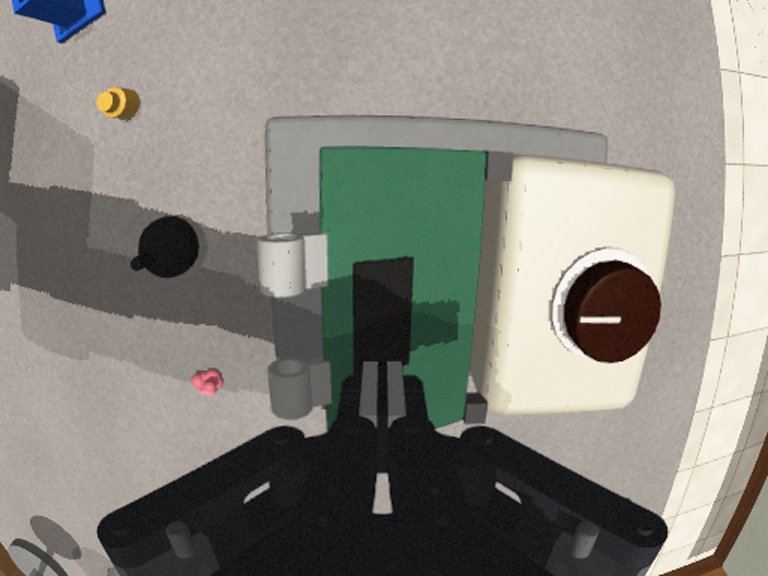

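The wrist view shows the fingers over the black pad at (385,310), the steel knuckles at (282,265) and (290,388), and the bulb clear at (168,247). Descending.

Request:
play_rows:
  series: "0 0 0 1.5 0 0 0; 0 0 0 2 0 0 0; 0 0 0 1.5 0 0 0; 0 0 0 0.6 0 0 0; 0 0 0 0.5 0 0 0; 0 0 0 0.5 0 0 0; 0 0 0 0.5 0 0 0; 0 0 0 0.5 0 0 0"
  newtons: 40

```text
clock: 3.45
tcp_pos: [0.5894, -0.1222, 0.1745]
orientation: [0.0, 0.746, 0.666, 0.0]
wrist_force: [-1.0, -0.4, 1.5]
finger_gap: -0.0002
```

```bash
python3 - <<'E'
from h import *
st()
E
```

```text
t 3.45 tcp [ 0.5894 -0.1222  0.1745] F [-1.  -0.4  1.5] T [0.02 0.16 0.04] gap -0.0002 q [-0.338  0.395 -0.024  1.151  0.     1.347]
```

Request:
play_rows:
  series: "0 0 0 0.4 0 0 0; 0 0 0 0.4 0 0 0; 0 0 0 0.4 0 0 0; 0 0 0 0.4 0 0 0"

```text
clock: 3.95
tcp_pos: [0.589, -0.122, 0.158]
orientation: [-0.0, 0.746, 0.666, -0.0]
wrist_force: [-0.7, 0.3, 1.4]
finger_gap: -0.0003
```

Request:
play_rows:
  series: "0 0 0 0.2 0 0 0; 0 0 0 0.2 0 0 0; 0 0 0 0 0 0 0"

```text
clock: 4.32
tcp_pos: [0.5892, -0.1221, 0.154]
orientation: [-0.0, 0.746, 0.666, 0.0]
wrist_force: [-1.0, -0.2, -0.1]
finger_gap: 0.0
```

```bash
python3 - <<'E'
from h import *
st();snap('side','d1',(235,160,415,315),4)
E
```

```text
t 4.325 tcp [ 0.5892 -0.1221  0.154 ] F [-1.  -0.2 -0.1] T [-0.02 -0.02 -0.01] gap 0.0 q [-0.338  0.407 -0.057  1.107  0.     1.347]
```

View pics/d1.png

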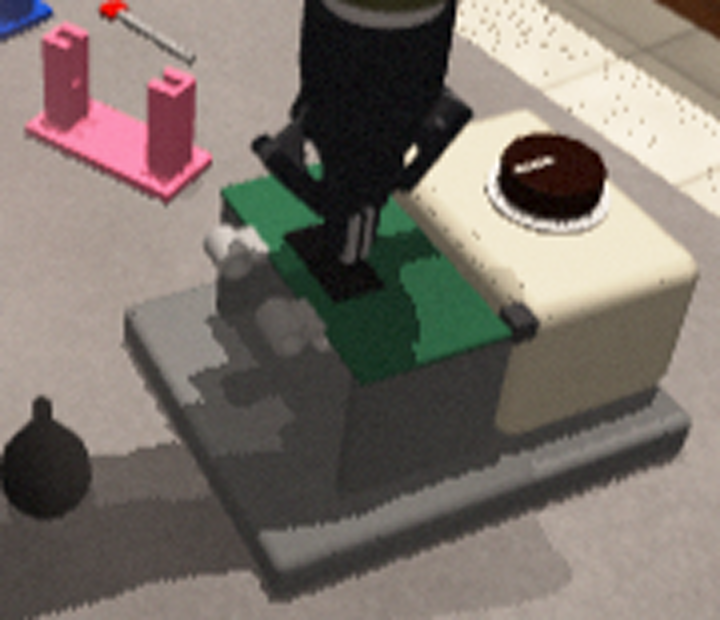

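The guard is near level, with the fingers on the pad at (350,255). I'll press in small steps until the force shows the stop.

Request:
play_rows:
  series: "0 0 0 0.1 0 0 0; 0 0 0 0 0 0 0"

```text
clock: 4.62
tcp_pos: [0.5893, -0.1221, 0.1533]
orientation: [0.0, 0.746, 0.666, 0.0]
wrist_force: [0.9, 0.4, -0.9]
finger_gap: 0.0001
```

Request:
play_rows:
  series: "0 0 0 0.1 0 0 0; 0 0 0 0 0 0 0"

```text
clock: 4.88
tcp_pos: [0.5893, -0.1221, 0.1531]
orientation: [0.0, 0.746, 0.666, 0.0]
wrist_force: [-1.9, -0.4, 5.0]
finger_gap: 0.0001
```

Request:
play_rows:
  series: "0 0 0 0.1 0 0 0; 0 0 0 0 0 0 0"

```text
clock: 5.12
tcp_pos: [0.5893, -0.1221, 0.153]
orientation: [0.001, 0.746, 0.666, 0.0]
wrist_force: [-3.8, -0.1, 9.9]
finger_gap: 0.0003
```

Request:
play_rows:
  series: "0 0 0 0.1 0 0 0; 0 0 0 0 0 0 0"

```text
clock: 5.38
tcp_pos: [0.5894, -0.1221, 0.153]
orientation: [0.001, 0.746, 0.666, 0.001]
wrist_force: [-5.4, 1.4, 15.6]
finger_gap: 0.0
```

The force rises 5, 10, 15.6 N with no further motion. The TCP is at 0.153, so the pad is at 0.134, which matches the guard resting on its stop. I'll retreat and look.

Request:
play_rows:
  series: "0 0 0 -0.5 0 0 0; 0 0 0 -2 0 0 0; 0 0 0 -3 0 0 0; 0 0 0 -3 0 0 0; 0 0 0 -2 0 0 0; 50 0 0 0 0 0 0; 100 0 0 0 0 0 0"

```text
clock: 6.25
tcp_pos: [0.5888, -0.1219, 0.254]
orientation: [-0.001, 0.746, 0.666, -0.0]
wrist_force: [-0.1, 0.7, -0.5]
finger_gap: 0.0355
```

```bash
python3 - <<'E'
from h import *
st(); snap('wrist','w2',scale=1.5); 
E
```

```text
t 6.25 tcp [ 0.5888 -0.1219  0.254 ] F [-0.1  0.7 -0.5] T [ 0.    0.05 -0.02] gap 0.0355 q [-0.338  0.366  0.13   1.336  0.     1.347]
```

View pics/w2.png

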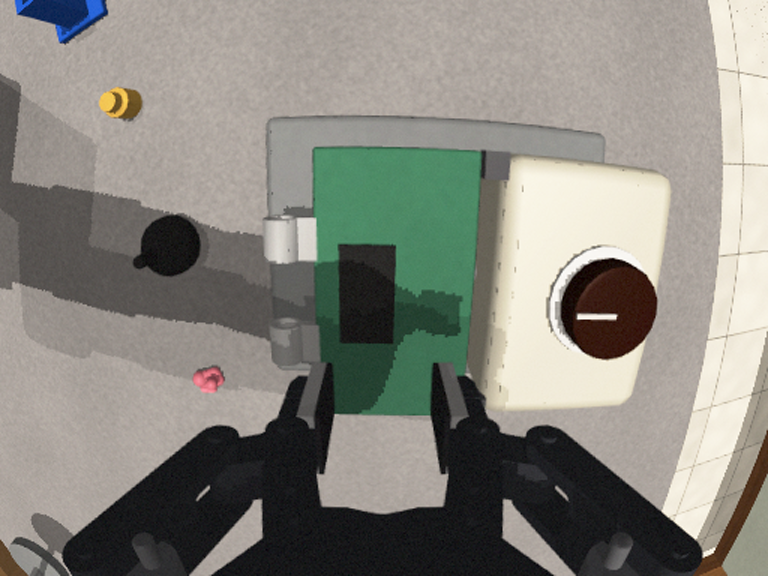

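```bash
python3 - <<'E'
from h import *
show('w2',(165,90,340,285),3.5,'w2c')
snap('scene','s2',(120,190,240,345),4)
E
```

```text
(no output)
```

View pics/w2c.png

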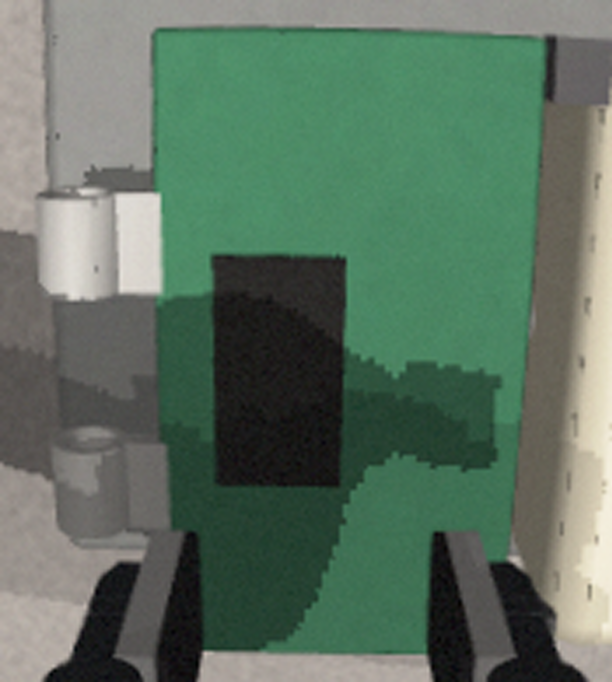

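View pics/s2.png

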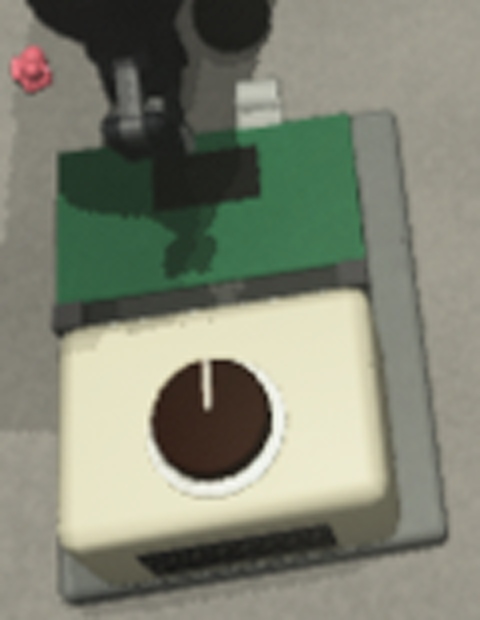

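```bash
cat > fit2.py <<'E'
from h import *
from scipy.optimize import least_squares
from fit import guard,o,FS,FD,S,D,cs,cd,hh,pp
_,cw=load('w2'); _,c2=load('s2')
W=o([(155,30),(211,254),(346,258),(340,486),(216,486)],(165,90),3.5)
PW=[(.096,.085,hh),(.081,.03,pp),(.049,.03,pp),(.049,-.03,pp),(.081,-.03,pp)]
S2=o([(350,113),(58,153),(259,147),(262,190)],(120,190),4);PS=[(.096,.085,hh),(.096,-.085,hh),(.081,.03,pp),(.049,.03,pp)]
fw=lambda v:(proj(cw,guard(*v,0,PW),True)-W).ravel()
f2=lambda v:(proj(c2,guard(*v,0,PS))-S2).ravel()
sel=[0,1,2,4]
f0=lambda v:np.r_[(proj(cs,guard(*v,FS))-S).ravel(),(proj(cd,guard(*v,np.array(FD)[sel]))-D[sel]).ravel()]
def rep(n,f,v0):
    r=least_squares(f,v0);v=r.x;print(n,np.round(v,4),'hl',np.round(guard(*v[:3],0,[(.115,0,0)]),4),np.round(r.fun,1));return v
a=rep('wrist',fw,[.62,-.12,-.11]);rep('scene down',f2,[.62,-.12,-.11]);rep('first s+d',f0,[.62,-.12,-.11,.4])
b=rep('w+s2',lambda v:np.r_[fw(v),f2(v)],[.62,-.12,-.11])
print('pivot +y end',)
im=cv2.imread('pics/w2c.png')
for P in [[(.115,.02,.011),(.115,.045,.011),(.115,.045,0),(.115,.02,0)],[(.126,.02,0),(.126,.045,0)],[(.115,-.02,.011),(.115,-.045,.011)],[(.126,-.02,0),(.126,-.045,0)],[(0,.085,hh),(0,-.085,hh),(.096,-.085,hh),(.096,.085,hh)]]:
    u=((proj(cw,guard(*a,0,P),True)-[165,90]+.5)*3.5-.5).astype(int);cv2.polylines(im,[u],True,(255,0,255),1)
cv2.imwrite('pics/w2o.png',im)
E
python3 fit2.py
```

```text
[ 0.62625584 -0.12567038 -0.11379198  0.41756968] [-0.5  0.8  0.1 -1.1  0.1  0.3 -0.2 -0.5 -0.1 -0.   0.3  0.1 -0.8  0.3
 -0.2 -0.  -0.4 -0.1  4.2  1.   0.6 -0.8 -3.  -0.9]
pad [[ 0.58951323 -0.12147123  0.15984457]] hl [[ 0.54168745 -0.11600542  0.17463712]] down hl [[ 0.53187023 -0.11488346  0.128     ]]
[0.465776   0.30732862 0.1784702 ] [-0.9 -1.  -0.2  0.5  0.2 -0.2 -0.5 -0.9  0.3 -0.7  0.6 -0.3]
wrist [ 0.6234 -0.1268 -0.1352] hl [[ 0.5293 -0.114   0.128 ]] [-0.8 -0.9  0.7  0.8  0.2  0.3 -0.1  0.3 -0.  -0.5]
scene down [ 0.6259 -0.1252 -0.1294] hl [[ 0.5317 -0.113   0.128 ]] [ 0.3 -0.6 -0.1 -0.1 -0.2 -0.6 -0.   1.2]
first s+d [ 0.6264 -0.1266 -0.1316  0.4164] hl [[ 0.5323 -0.1142  0.128 ]] [-0.4  0.3  0.3 -0.4  0.   0.2 -0.2 -0.1 -0.4 -0.1  0.1  0.5 -0.2  0.1
 -0.8  0.1 -0.1 -0.1  0.6 -0.6]
w+s2 [ 0.6237 -0.1266 -0.1345] hl [[ 0.5295 -0.1139  0.128 ]] [-0.6 -1.1  0.9  0.6  0.4  0.1  0.1  0.1  0.2 -0.6 -0.3 -1.1 -0.7 -1.
 -0.8 -1.3 -0.7  0.5]
pivot +y end
```

View pics/w2o.png

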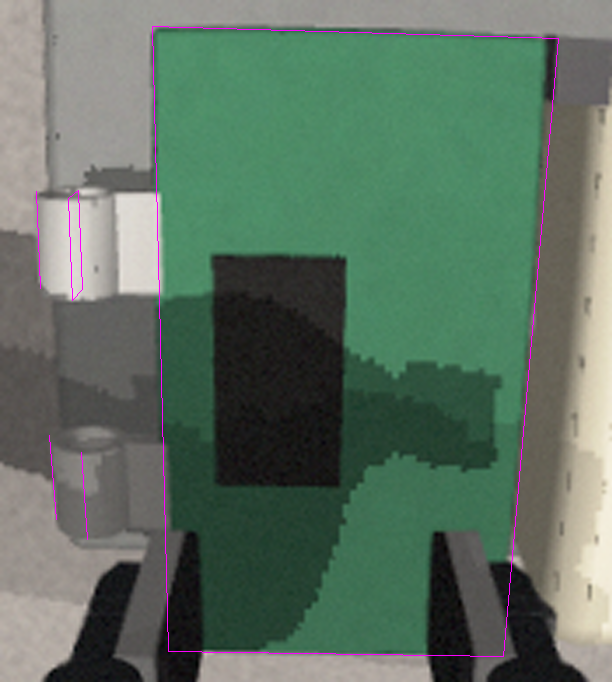

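The wrist fit puts the hinge at (0.529, -0.114), while scene and side give (0.532, -0.114) with yaw about -0.132. Next, to above the rack.

```bash
python3 - <<'E'
from h import *
plan(cur(),[([.466,.307,.25],Rdown(.178),9)],50)
E
```

```text
end [0.4659 0.3066 0.2504] [ 0.984  0.177 -0.   ] -0.9999997868717225
50 4.6 -1.9 0 0 0 -1.9; 50 4.6 -1.7 0.1 0 0 -1.9; 50 4.7 -1.6 0 0 0 -1.8; 50 4.7 -1.4 0.1 0 0 -1.9; 50 4.8 -1.3 0 0 0 -1.8; 50 4.8 -1.1 0.1 0 0 -1.9; 50 4.9 -1 0 0 0 -1.8; 50 4.9 -0.8 0.1 -0.1 0 -1.9; 50 4.9 -0.7 0 0 -0.1 -1.8
```

Request:
play_rows:
  series: "50 4.6 -1.9 0 0 0 -1.9; 50 4.6 -1.7 0 0 0 -1.9; 50 4.7 -1.6 0 0 0 -1.8; 50 4.7 -1.4 0 0 0 -1.9; 50 4.8 -1.3 0.1 0 0 -1.8; 50 4.8 -1.1 0.1 0 0 -1.9; 50 4.9 -1 0.1 0 0 -1.8; 50 4.9 -0.8 0.1 0 0 -1.9; 50 4.9 -0.7 0 0 0 -1.8; 50 0 0 0 0 0 0; 50 0 0 0 0 0 0"

```text
clock: 7.72
tcp_pos: [0.4661, 0.306, 0.2505]
orientation: [-0.0, 0.641, 0.767, -0.001]
wrist_force: [-0.1, -1.2, 0.5]
finger_gap: 0.0427
```

```bash
python3 - <<'E'
from h import *
st(); snap('wrist','w3',(100,100,400,384),2.6); print(cur()[1][:,1:])
E
```

```text
t 7.725 tcp [0.4661 0.306  0.2505] F [-0.1 -1.2  0.5] T [-0.04  0.04 -0.07] gap 0.0427 q [ 0.437  0.28   0.002  1.293 -0.     1.83 ]
[[ 9.84357498e-01 -9.12565439e-04]
 [ 1.76179564e-01 -7.91201451e-04]
 [-1.03768492e-03 -9.99999271e-01]]
```

View pics/w3.png

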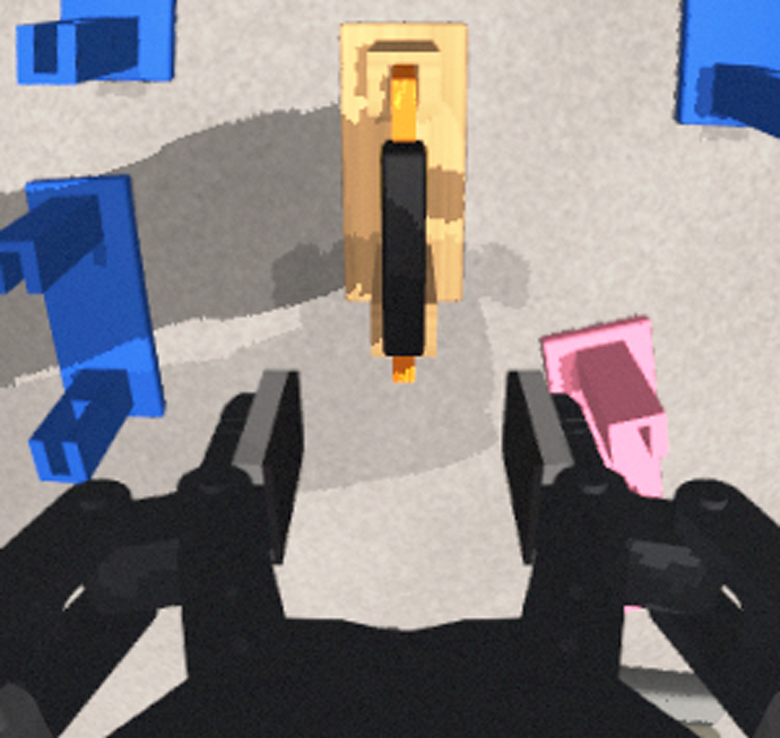

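```bash
python3 - <<'E'
from h import *
_,c=load('w3')
f=lambda u:(np.array(u)+.5)/2.6-.5+100
a=atz(c,f((404.5,144)),.142,True);b=atz(c,f((404,356)),.142,True)
print(a,b,np.linalg.norm(a-b),(a+b)/2,'yaw',np.degrees(np.arctan2(*( (a-b)[[1,0]]))) -90)
# foot +y edge, z .01, 
L=atz(c,f((340,24)),.01,True);Rr=atz(c,f((467,22)),.01,True);L2=atz(c,f((346,298)),.01,True);R2=atz(c,f((462,299)),.01,True)
print(L,Rr,np.linalg.norm(L-Rr),np.degrees(np.arctan2(*((L+Rr-L2-R2)[[1,0]])))-90)
d=(a-b)/np.linalg.norm(a-b);print('rack centre from foot end',(L+Rr)/2-.07*np.array([-np.sin(.178),np.cos(.178),0]))
p,Rm=cur();print('rail mid in tool',Rm.T@((a+b)/2-p))
E
```

```text
[0.45908945 0.34483364 0.142     ] [0.47168089 0.27422795 0.142     ] 0.07171964688805275 [0.46538517 0.30953079 0.142     ] yaw 10.111519534309352
[0.42393968 0.37087138 0.01      ] [0.48195888 0.38228764 0.01      ] 0.05913170878254324 10.327520641969926
rack centre from foot end [0.46534359 0.30768553 0.01      ]
rail mid in tool [ 0.00421597 -0.00027957  0.10867495]
```

The rail is at (404,145)–(404,355) in the crop. That puts its middle at (0.4654, 0.3090), yaw 10.1°, with a measured length of 71.7 mm against 70. It is centred between the jaws, so I shift 0.3 cm along tool x and descend.

Request:
play_rows:
  series: "50 0.3 0 1 0 0 0; 50 0 0 2 0 0 0; 50 0 0 2 0 0 0; 50 0 0 2 0 0 0; 50 0 0 2 0 0 0; 50 0 0 1.5 0 0 0; 50 0 0 1 0 0 0; 50 0 0 0.5 0 0 0; 50 0 0 0 0 0 0; 50 0 0 0 0 0 0"

```text
clock: 9.02
tcp_pos: [0.4664, 0.3096, 0.1319]
orientation: [0.0, 0.641, 0.767, 0.001]
wrist_force: [-0.1, -0.8, 0.1]
finger_gap: 0.0431
```

```bash
python3 - <<'E'
from h import *
st(); snap('wrist','w4',(100,100,400,384),2.6);print(cur()[1][:,1:])
E
```

```text
t 9.025 tcp [0.4664 0.3096 0.1319] F [-0.1 -0.8  0.1] T [-0.01  0.02  0.02] gap 0.0431 q [ 0.443  0.346 -0.206  1.018  0.     1.835]
[[ 9.84187880e-01  1.20098561e-03]
 [ 1.77122995e-01  6.04907582e-04]
 [ 1.28913969e-03 -9.99999096e-01]]
```

View pics/w4.png

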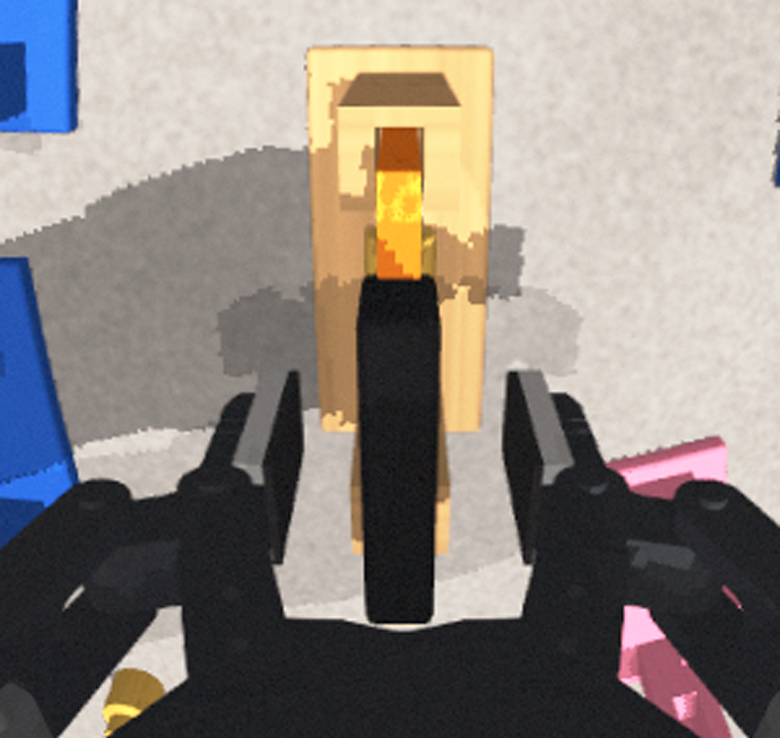

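The rail is centred between the jaws, about 1 mm left. I nudge over and close.

Request:
play_rows:
  series: "50 0 -0.1 0.1 0 0 0; 30 0 0 0 0 0 0; 20 0 0 0 0 0 0; 0 0 0 0 0 0 0; 0 0 0 0 0 0 0; 0 0 0 0 0 0 0"
  newtons: 60

```text
clock: 9.82
tcp_pos: [0.4653, 0.3093, 0.1305]
orientation: [0.0, 0.642, 0.767, 0.0]
wrist_force: [-0.6, 0.9, 1.6]
finger_gap: 0.0127
```

```bash
python3 - <<'E'
from h import *
st();print(cur()[1][:,1:])
E
```

```text
t 9.825 tcp [0.4653 0.3093 0.1305] F [-0.6  0.9  1.6] T [ 0.13 -0.13 -0.01] gap 0.0127 q [ 0.443  0.345 -0.211  1.014  0.     1.836]
[[ 9.84222911e-01  6.49289998e-04]
 [ 1.76931519e-01  3.77987816e-04]
 [ 7.05924249e-04 -9.99999718e-01]]
```

Request:
play_rows:
  series: "0 0 0 -0.5 0 0 0; 0 0 0 -1 0 0 0; 0 0 0 -1.5 0 0 0; 0 0 0 -2 0 0 0; 0 0 0 -2.5 0 0 0; 0 0 0 -2.5 0 0 0; 0 0 0 -3 0 0 0; 0 0 0 -3 0 0 0; 0 0 0 -2 0 0 0; 0 0 0 0 0 0 0; 0 0 0 0 0 0 0"

```text
clock: 11.2
tcp_pos: [0.4647, 0.309, 0.3099]
orientation: [-0.0, 0.641, 0.767, -0.0]
wrist_force: [0.5, -0.4, -1.8]
finger_gap: 0.0131
```

```bash
python3 - <<'E'
from h import *
st()
snap('side','d5',(160,60,320,200),4.5)
snap('wrist','w5',(100,100,400,384),2.6)
plan(cur(),[([.531,-.114,.31],Rdown(-.132),10)],0)
E
```

```text
t 11.2 tcp [0.4647 0.309  0.3099] F [ 0.5 -0.4 -1.8] T [-0.01  0.03  0.  ] gap 0.0131 q [0.443 0.272 0.134 1.434 0.    1.836]
end [ 0.5306 -0.1136  0.3104] [ 0.991 -0.132  0.   ] -0.9999997122571169
0 -4.3 -0.1 0 0 0 1.8; 0 -4.3 0 0 0 0 1.8; 0 -4.3 0.2 0 0 0 1.8; 0 -4.3 0.3 0 0 0 1.8; 0 -4.2 0.4 0 0 0 1.8; 0 -4.2 0.6 0 0 0 1.8; 0 -4.2 0.7 0 0 0 1.7; 0 -4.2 0.9 0 0 0 1.8; 0 -4.2 1 0 0 0 1.7; 0 -4.1 1 -0.1 -0.1 0.1 1.8
```

View pics/d5.png

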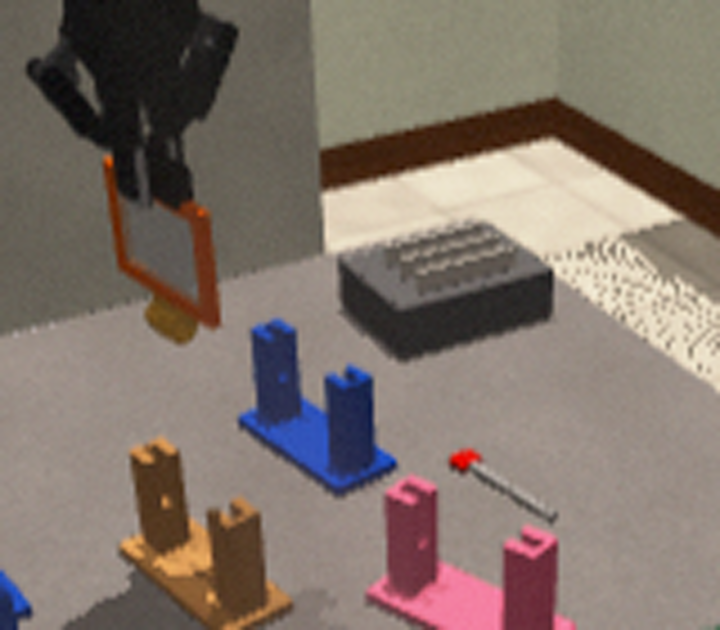

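View pics/w5.png

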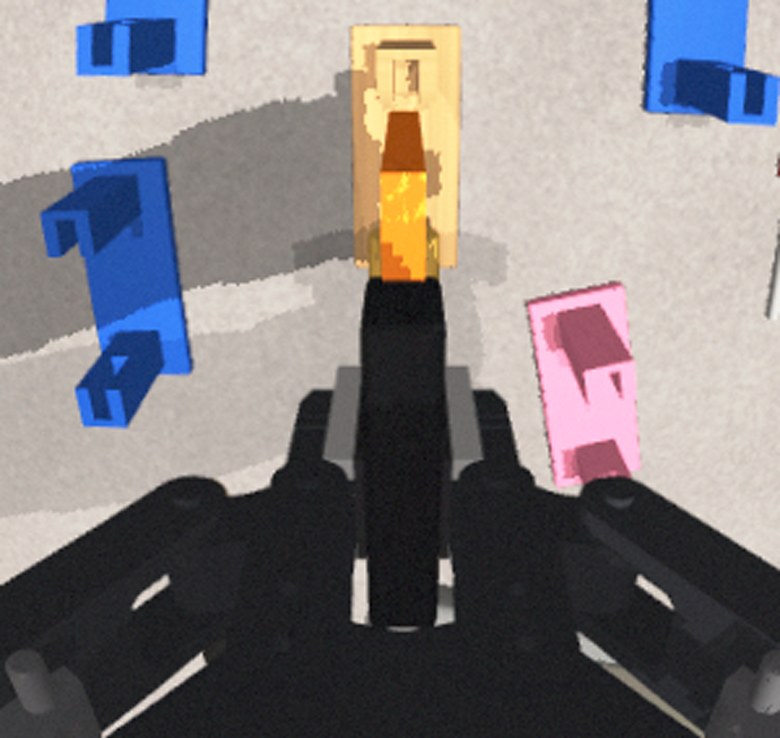

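The shield is out of the rack, straight in the jaws and clear of the slots. I carry it to above the hinge.

Request:
play_rows:
  series: "0 -2 0 0 0 0 1; 0 -4.2 -0.1 0 0 0 1.8; 0 -4.4 0 0 0 0 1.8; 0 -4.4 0.2 0 0 0 1.8; 0 -4.4 0.3 0 0 0 1.8; 0 -4.3 0.4 0 0 0 1.8; 0 -4.3 0.6 0 0 0 1.8; 0 -4.3 0.7 0 0 0 1.7; 0 -4.3 0.9 0 0 0 1.8; 0 -3.5 0.9 0 0 0 1.7; 0 -2 0.6 0 0 0 0.8; 0 0 0 0 0 0 0"

```text
clock: 12.8
tcp_pos: [0.5252, -0.1131, 0.3097]
orientation: [-0.001, 0.753, 0.658, -0.0]
wrist_force: [0.1, 1.1, -1.6]
finger_gap: 0.0133
```

```bash
python3 - <<'E'
from h import *
st();p,Rm=cur();print(Rm[:,1:])
plan((p,Rm),[([.531,-.114,.31],Rdown(-.132),2)],0,2)
E
```

```text
t 12.8 tcp [ 0.5252 -0.1131  0.3097] F [ 0.1  1.1 -1.6] T [-0.07 -0.01  0.03] gap 0.0133 q [-0.362  0.231  0.08   1.421  0.     1.344]
[[ 9.90866435e-01 -9.99235619e-04]
 [-1.34842765e-01  5.66255657e-04]
 [-1.06646522e-03 -9.99999340e-01]]
end [ 0.531 -0.114  0.31 ] [ 0.991 -0.131  0.001] -0.9999996767331213
0 0 0.3 -0.02 0 0 -0.1; 0 -0.01 0.29 -0.01 -0.1 0 -0.1
```

Request:
play_rows:
  series: "0 0 0.3 0 0 0 0; 0 0 0.3 0 0 0 -0.1; 0 0 0 1.5 0 0 0; 0 0 0 2 0 0 0; 0 0 0 1.5 0 0 0; 0 0 0 0 0 0 0; 0 0 0 0 0 0 0"

```text
clock: 13.68
tcp_pos: [0.5316, -0.1125, 0.2606]
orientation: [0.0, 0.752, 0.659, 0.0]
wrist_force: [0.4, 1.0, -2.0]
finger_gap: 0.013
```

```bash
python3 - <<'E'
from h import *
st();p,Rm=cur();print(Rm[:,1:])
snap('side','d6',(230,140,390,280),4.5);snap('scene','s6',(120,130,240,280),4);snap('wrist','w6',(100,60,400,344),2.6)
E
```

```text
t 13.675 tcp [ 0.5316 -0.1125  0.2606] F [ 0.4  1.  -2. ] T [ 0.   -0.    0.05] gap 0.013 q [-0.356  0.248 -0.016  1.306  0.     1.345]
[[ 9.91457841e-01  4.42997967e-04]
 [-1.30426805e-01 -3.71534799e-05]
 [ 4.44059661e-04 -9.99999901e-01]]
```

View pics/d6.png

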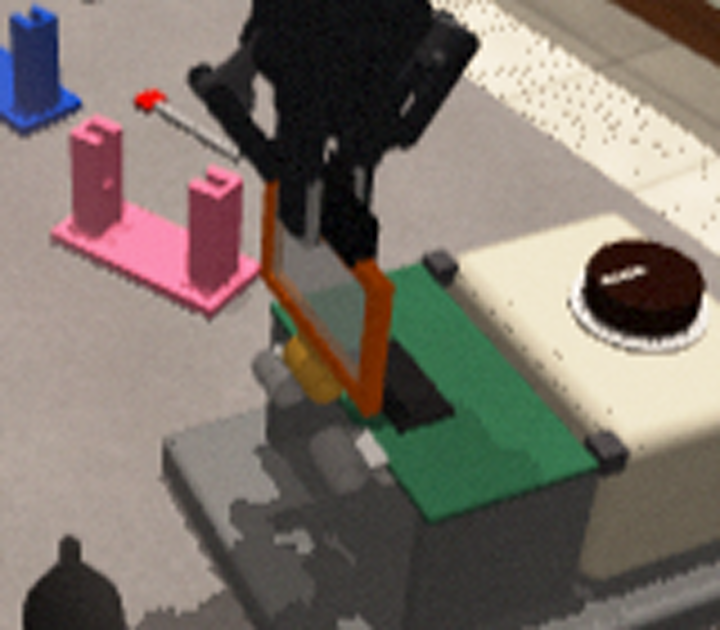

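View pics/s6.png

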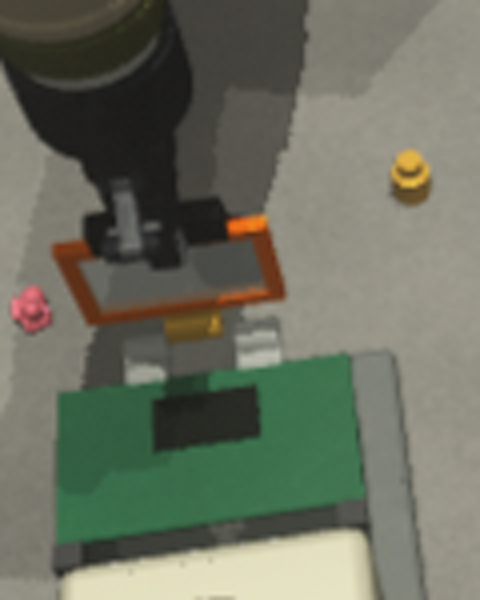

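View pics/w6.png

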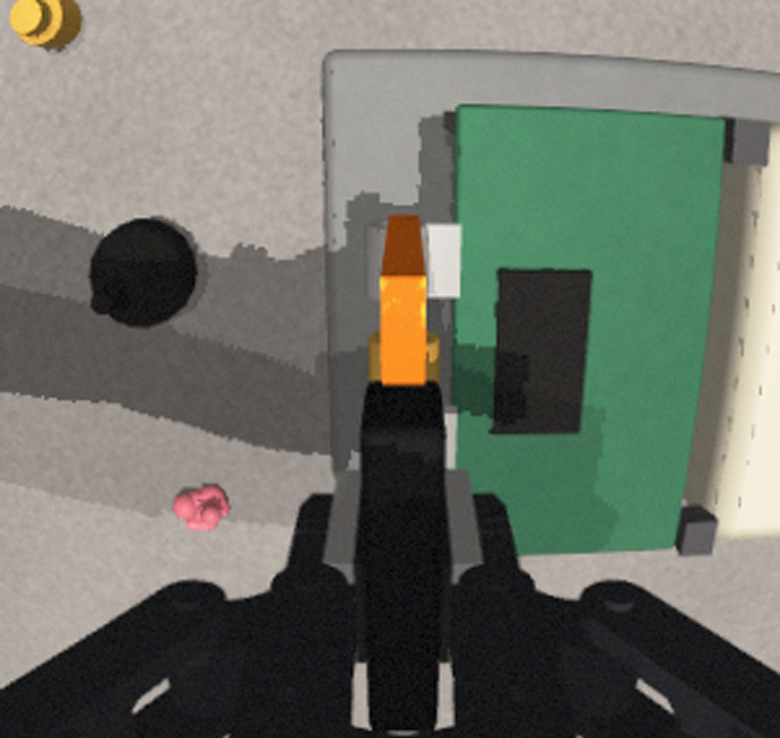

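```bash
cat > fit3.py <<'E'
from h import *
from scipy.optimize import least_squares
from fit2 import guard,o,hh,pp
from fit2 import least_squares
C={k:load(k)[1] for k in('s6','d6','w6')}
org={'s6':((120,130),4),'d6':((230,140),4.5),'w6':((100,60),2.6)}
G={'s6':([(.096,.085,hh),(.096,-.085,hh),(.081,-.03,pp),(.081,.03,pp),(.049,.03,pp),(.049,-.03,pp)],[(349,353),(58,394),(154,399),(257,387),(260,432),(158,451)]),
'd6':([(.096,.085,hh),(.096,-.085,hh),(.049,-.03,pp),(.081,-.03,pp)],[(271,308),(432,519),(453,408),(402,430)]),
'w6':([(.096,.085,hh),(.081,.03,pp),(.049,.03,pp),(.049,-.03,pp),(.081,-.03,pp)],[(457,107),(500,269),(592,270),(580,433),(492,432)])}
L={'s6':([(.004,-.055,.017),(.004,.055,.017),(.004,.055,.092),(.004,-.055,.092)],[(93,324),(284,298),(267,237),(55,253)]),
'd6':([(-.004,-.055,.017),(.004,-.055,.017),(.004,-.055,.092)],[(358,410),(383,412),(393,287)]),
'w6':([(-.004,.055,.092),(.004,.055,.092),(-.004,.055,.017),(.004,.055,.017)],[(382,277),(426,277),(389,216),(420,216)])}
def leaf(v,P): return np.array(P)@R.from_euler('z',v[3]).as_matrix().T+v[:3]
def gf(ks): return lambda v:np.concatenate([(proj(C[k],guard(*v,0,G[k][0]),k[0]=='w')-o(G[k][1],*org[k])).ravel() for k in ks])
def lf(ks): return lambda v:np.concatenate([(proj(C[k],leaf(v,L[k][0]),k[0]=='w')-o(L[k][1],*org[k])).ravel() for k in ks])
if __name__=='__main__':
  for ks in [('s6',),('d6',),('w6',),('s6','d6'),('s6','d6','w6')]:
    r=least_squares(gf(ks),[.624,-.126,-.13]);v=r.x;h=guard(*v,0,[(.115,0,0)])[0]
    print('G',ks,np.round(v,4),'hl',np.round(h,4),np.round(r.fun,1))
    r=least_squares(lf(ks),[.53,-.113,.16,-.13]);print('L',ks,np.round(r.x,4),np.round(r.fun,1))
    d=R.from_euler('z',v[2]).as_matrix().T@(r.x[:3]-h);print('   leaf rel hl (grinder axes) mm',np.round(d*1e3,1))
E
python3 fit3.py | grep -A100 "G ("
```

```text
G ('s6',) [ 0.6262 -0.1252 -0.1266] hl [ 0.532  -0.1132  0.128 ] [ 0.5 -0.5 -0.2 -0.2 -0.2  0.3  0.3 -0.5  0.5  0.8 -0.8  0. ]
L ('s6',) [ 0.5218 -0.1149  0.1423 -0.167 ] [-0.3 -0.4  0.2  1.  -0.4 -1.   0.4  0.4]
   leaf rel hl (grinder axes) mm [-9.9 -2.9 14.3]
G ('d6',) [ 0.6232 -0.1277 -0.1205] hl [ 0.5289 -0.1163  0.128 ] [-0.7 -1.1  0.1  0.2  0.9  0.7 -0.3 -0.2]
L ('d6',) [ 0.5625 -0.1201  0.1545 -0.6819] [ 0.8  0.1 -0.9  0.   0.1 -0.1]
   leaf rel hl (grinder axes) mm [33.8  0.3 26.5]
G ('w6',) [ 0.6235 -0.1264 -0.1306] hl [ 0.5293 -0.1141  0.128 ] [-0.3 -1.5 -0.2  0.4  0.2  0.4 -0.1  0.   0.4  0.8]
L ('w6',) [ 0.531  -0.1154  0.1549 -0.1314] [ 0.3  0.1  0.2  0.1  0.1 -0.1 -0.8 -0.1]
   leaf rel hl (grinder axes) mm [ 1.8 -1.1 26.9]
G ('s6', 'd6') [ 0.6253 -0.1259 -0.1256] hl [ 0.531 -0.114  0.128] [ 0.1 -0.8 -0.6 -0.4 -0.6  0.  -0.1 -0.8  0.1  0.5 -1.1 -0.2 -0.4 -1.9
  0.1 -0.8  1.1 -0.1 -0.2 -1.1]
L ('s6', 'd6') [ 0.5329 -0.1133  0.1594 -0.1676] [-0.8 -0.1  0.9  1.2  0.2 -1.1 -0.4  0.3  0.9  1.1 -1.1 -0.3 -0.1 -0.7]
   leaf rel hl (grinder axes) mm [ 1.8  1.  31.4]
G ('s6', 'd6', 'w6') [ 0.6239 -0.1262 -0.1262] hl [ 0.5297 -0.1143  0.128 ] [-0.2 -1.3 -0.8 -0.9 -0.8 -0.4 -0.4 -1.3 -0.2  0.  -1.4 -0.7 -0.7 -1.7
 -0.4 -0.5  0.6  0.2 -0.6 -0.8 -0.3 -1.4  0.2  0.4  0.5  0.3  0.5 -0.1
  0.9  0.8]
L ('s6', 'd6', 'w6') [ 0.5308 -0.1144  0.1591 -0.1379] [-1.3 -0.   0.2  0.  -0.5 -2.4 -1.   0.3  1.1  1.7 -1.   0.2  0.  -0.2
  0.2 -0.   0.6  0.1  0.  -0.7 -0.6 -0.6]
   leaf rel hl (grinder axes) mm [ 1.1  0.  31.1]
```

Measured in common views, the shield sits about 1.3 mm too far in +x, y about 0 and z +31 to 32 mm against the hinge axis. I correct x and lower it between the knuckles.

Request:
play_rows:
  series: "0 0 -0.13 0 0 0 0; 0 0 0 0.5 0 0 0; 0 0 0 0.7 0 0 0; 0 0 0 0.7 0 0 0; 0 0 0 0.4 0 0 0; 0 0 0 0 0 0 0"

```text
clock: 14.58
tcp_pos: [0.5299, -0.1123, 0.2367]
orientation: [-0.0, 0.752, 0.659, -0.0]
wrist_force: [-1.0, -0.5, -1.8]
finger_gap: 0.0133
```

Request:
play_rows:
  series: "0 0 0 0.3 0 0 0; 0 0 0 0.3 0 0 0; 0 0 0 0.2 0 0 0; 0 0 0 0 0 0 0; 0 0 0 0 0 0 0"

```text
clock: 15.2
tcp_pos: [0.5302, -0.1124, 0.2293]
orientation: [0.0, 0.752, 0.659, 0.0]
wrist_force: [-0.5, 0.9, -2.6]
finger_gap: 0.013
```

```bash
python3 - <<'E'
from h import *
st();p,Rm=cur();print(Rm[:,1:])
snap('side','d7',(270,180,370,270),7);snap('scene','s7',(120,130,240,280),4);snap('wrist','w7',(100,60,400,344),2.6)
E
```

```text
t 15.2 tcp [ 0.5302 -0.1124  0.2293] F [-0.5  0.9 -2.6] T [ 0.08  0.   -0.03] gap 0.013 q [-0.357  0.256 -0.083  1.232  0.     1.345]
[[ 9.91425139e-01  1.30735425e-04]
 [-1.30675849e-01  3.63328180e-05]
 [ 1.24866567e-04 -9.99999991e-01]]
```

View pics/d7.png

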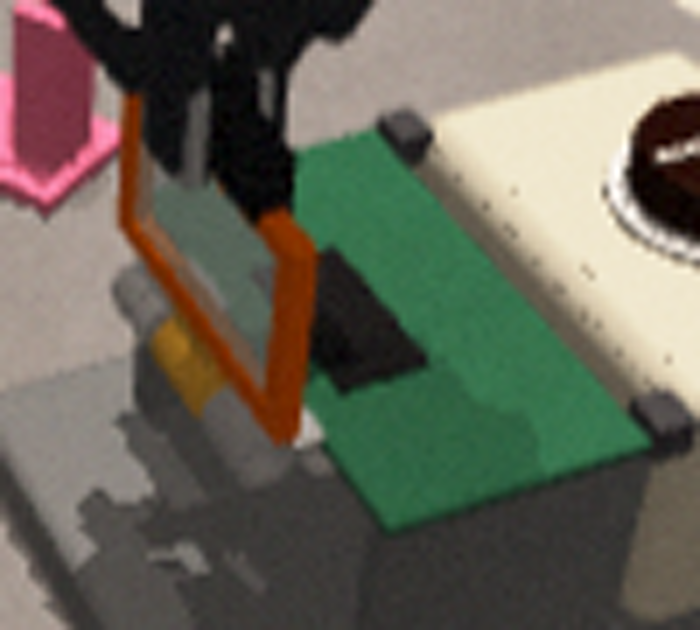

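View pics/s7.png

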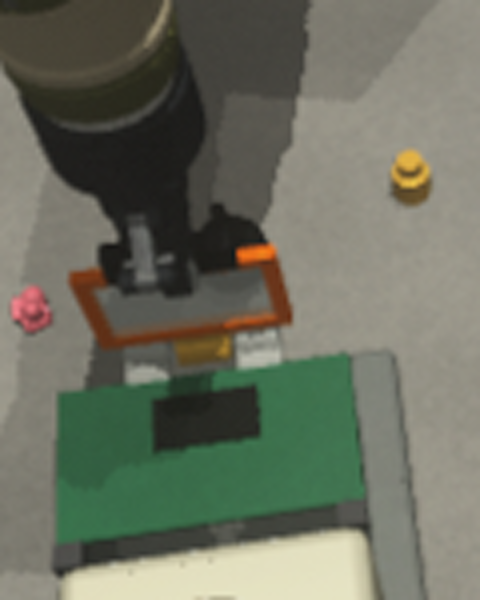

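View pics/w7.png

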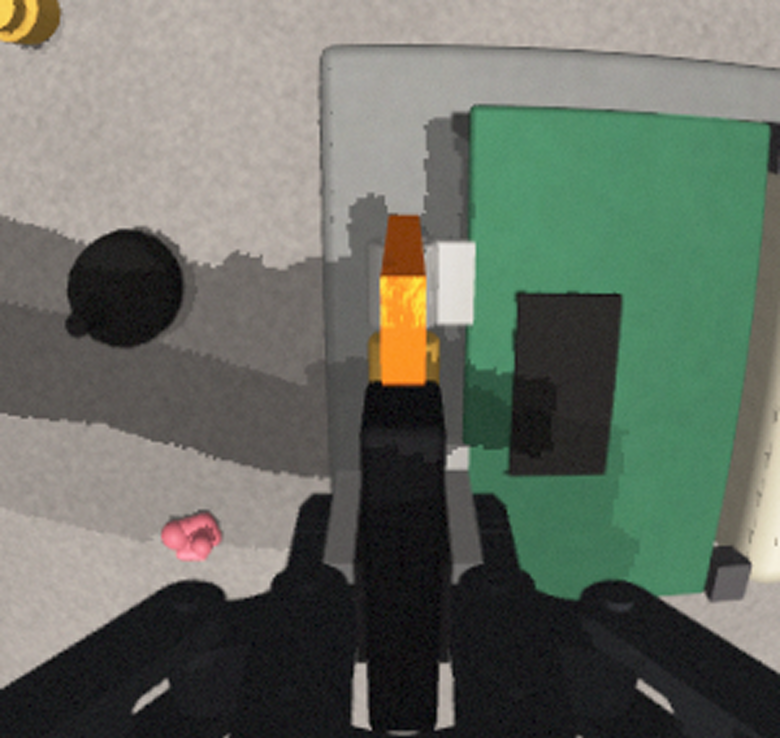

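```bash
cat > ov.py <<'E'
from h import *
from fit2 import guard
import sys
_,C={},{k:load(k)[1] for k in('s7','d7','w7')}
p=np.array([.5302,-.1124,.2293]); lf=np.array([.5302,-.1124,.2293-.1005])
gv=(.6245,-.1262,-.1305)
def tube(c0,ax,y0,y1,r=.011):
    up=np.array([0,0,1.]);e=np.cross(ax,up);t=np.linspace(0,2*np.pi,40)
    return [c0+ax*y+r*(np.cos(t)[:,None]*e+np.sin(t)[:,None]*up) for y in(y0,y1)]
for k,crop,sc in[('s7',(140,185,205,245),11),('d7',(280,205,325,255),12),('w7',(225,130,300,250),5)]:
    im,c=load(k);I=cv2.resize(im[crop[1]:crop[3],crop[0]:crop[2]][:,:,::-1],None,fx=sc,fy=sc,interpolation=cv2.INTER_CUBIC)
    cv2.imwrite(f'pics/raw_{k}.png',I)
    h=guard(*gv,0,[(.115,0,0)])[0];ax=np.array([-np.sin(gv[2]),np.cos(gv[2]),0])
    for c0,a,b,col in[(h,.02,.045,(255,0,255)),(h,-.045,-.02,(255,0,255)),(lf,-.015,.015,(255,255,0))]:
        for q in tube(c0,ax,a,b):
            u=((proj(c,q,k[0]=='w')-[crop[0],crop[1]]+.5)*sc-.5).astype(int);cv2.polylines(I,[u],True,col,1)
    cv2.imwrite(f'pics/ov_{k}.png',I)
E
python3 ov.py >/dev/null
```

```text
(no output)
```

View pics/ov_s7.png

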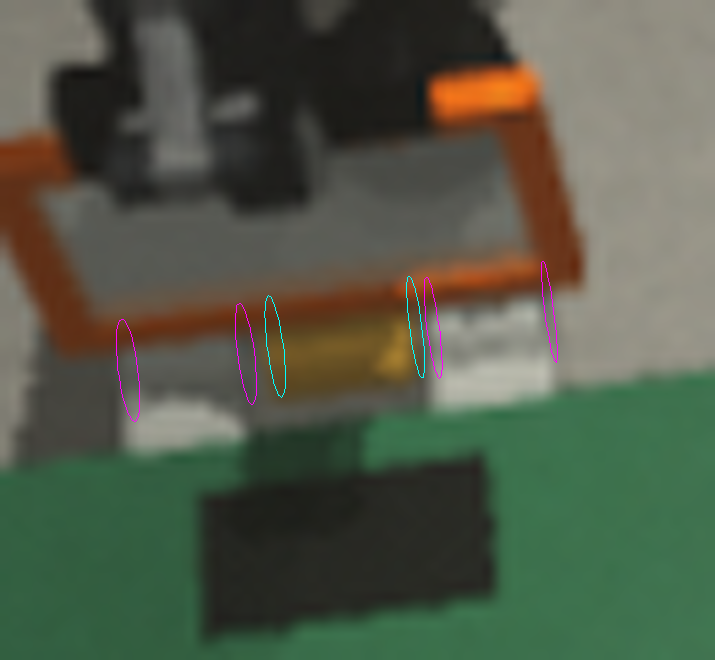

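View pics/ov_d7.png

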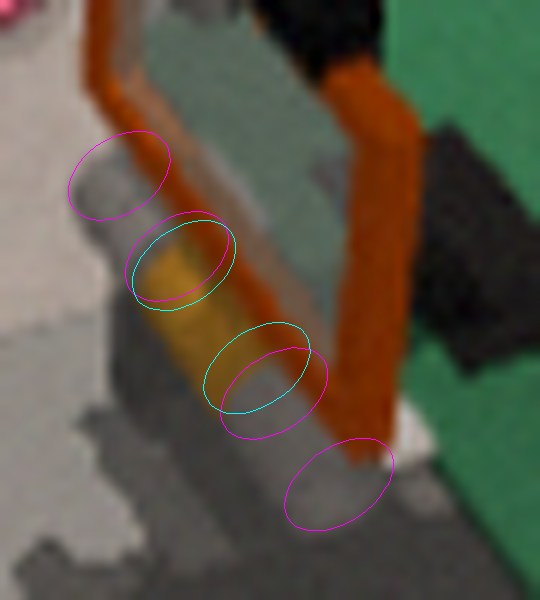

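View pics/ov_w7.png

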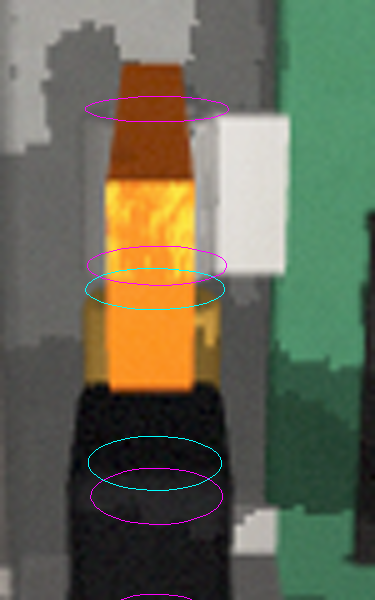

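View pics/raw_d7.png

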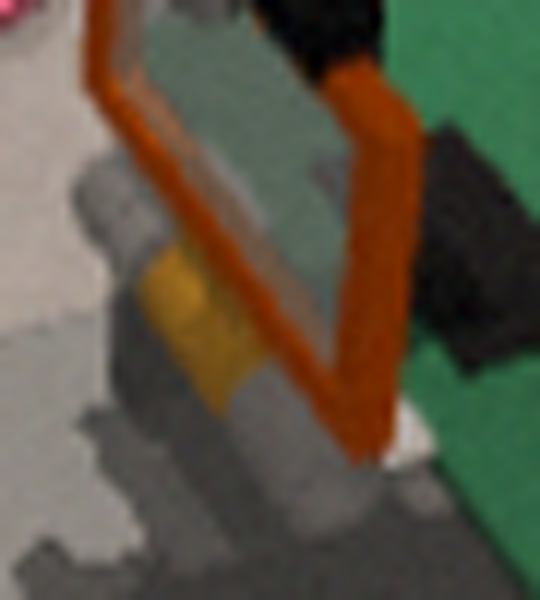

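```bash
cat > fit4.py <<'E'
import fit3 as f
from h import *
from scipy.optimize import least_squares
hh,pp=f.hh,f.pp
f.C.update({k:load(k)[1] for k in('s7','d7','w7')})
f.org.update({'s7':((120,130),4),'d7':((270,180),7),'w7':((100,60),2.6)})
f.G.update({'s7':f.G['s6'],'d7':([(.096,-.085,hh),(.049,-.03,pp),(.081,-.03,pp)],[(388,529),(428,358),(342,391)]),
'w7':([(.096,.085,hh),(.081,.03,pp),(.049,.03,pp),(.049,-.03,pp),(.081,-.03,pp)],[(470,107),(517,293),(621,294),(606,473),(510,474)])})
f.L.update({'s7':(f.L['s6'][0],[(105,347),(290,321),(277,262),(72,280)]),
'd7':(f.L['d6'][0],[(265,435),(298,443),(316,255)]),
'w7':(f.L['w6'][0],[(382,277),(426,277),(389,216),(420,216)])})
for ks in [('s7',),('d7',),('w7',),('s7','d7'),('s7','d7','w7')]:
    r=least_squares(f.gf(ks),[.624,-.126,-.13]);v=r.x
    if len(ks)==1 and ks[0]=='d7': v=np.array([.6245,-.1262,-.1305])
    h=f.guard(*v,0,[(.115,0,0)])[0]
    print('G',ks,np.round(v,4),'hl',np.round(h,4),np.round(r.fun,1))
    # fix yaw by TCP
    y=-.131;ff=f.lf(ks);r=least_squares(lambda q:ff([*q,y]),[.53,-.113,.13]);print('L',np.round(r.x,4),np.round(r.fun,1))
    print('   rel mm',np.round(R.from_euler('z',v[2]).as_matrix().T@(r.x[:3]-h)*1e3,1))
E
python3 fit4.py | sed -n '/7/p' | tail -22
```

```text
[ 0.62625584 -0.12567038 -0.11379198  0.41756968] [-0.5  0.8  0.1 -1.1  0.1  0.3 -0.2 -0.5 -0.1 -0.   0.3  0.1 -0.8  0.3
pad [[ 0.58951323 -0.12147123  0.15984457]] hl [[ 0.54168745 -0.11600542  0.17463712]] down hl [[ 0.53187023 -0.11488346  0.128     ]]
[0.465776   0.30732862 0.1784702 ] [-0.9 -1.  -0.2  0.5  0.2 -0.2 -0.5 -0.9  0.3 -0.7  0.6 -0.3]
wrist [ 0.6234 -0.1268 -0.1352] hl [[ 0.5293 -0.114   0.128 ]] [-0.8 -0.9  0.7  0.8  0.2  0.3 -0.1  0.3 -0.  -0.5]
scene down [ 0.6259 -0.1252 -0.1294] hl [[ 0.5317 -0.113   0.128 ]] [ 0.3 -0.6 -0.1 -0.1 -0.2 -0.6 -0.   1.2]
w+s2 [ 0.6237 -0.1266 -0.1345] hl [[ 0.5295 -0.1139  0.128 ]] [-0.6 -1.1  0.9  0.6  0.4  0.1  0.1  0.1  0.2 -0.6 -0.3 -1.1 -0.7 -1.
 -0.8 -1.3 -0.7  0.5]
G ('s7',) [ 0.6262 -0.1252 -0.1266] hl [ 0.532  -0.1132  0.128 ] [ 0.5 -0.5 -0.2 -0.2 -0.2  0.3  0.3 -0.5  0.5  0.8 -0.8  0. ]
   rel mm [-12.5  -2.9 -17.7]
G ('d7',) [ 0.6245 -0.1262 -0.1305] hl [ 0.5303 -0.1138  0.128 ] [ 0.1  0.1  0.1  0.4 -0.2 -0.4]
L [ 0.5398 -0.1003  0.1117] [ 0.9  1.1 -0.6 -1.  -0.3 -0.1]
   rel mm [  7.6  14.7 -16.3]
G ('w7',) [ 0.6235 -0.1261 -0.1247] hl [ 0.5293 -0.1143  0.128 ] [-0.6 -1.   0.4  0.4  0.5  0.2 -0.1 -0.  -0.2  0.6]
L [ 0.5293 -0.1151  0.1234] [ 0.2  0.1  0.1  0.1  0.1 -0.1 -0.7 -0.1]
G ('s7', 'd7') [ 0.6252 -0.1262 -0.1353] hl [ 0.5311 -0.1134  0.128 ] [ 0.3 -0.6 -0.4 -0.8 -0.5 -0.1 -0.  -0.7  0.1  0.6 -1.2 -0.4  0.2 -1.
L [ 0.5294 -0.1128  0.1269] [-0.2  0.3  1.2  0.2 -0.1 -1.6 -0.4  0.8  0.8  1.5 -0.5 -0.7 -0.1 -0.5]
G ('s7', 'd7', 'w7') [ 0.6238 -0.126  -0.1241] hl [ 0.5295 -0.1142  0.128 ] [-0.2 -1.4 -0.7 -0.9 -0.8 -0.5 -0.3 -1.4 -0.1 -0.1 -1.3 -0.8  0.2 -0.7
  0.1 -0.3 -0.1 -1.1 -0.4 -1.   0.7  0.3  0.8  0.1  0.2 -0.1  0.1  0.5]
L [ 0.5294 -0.1141  0.1277] [-0.8  0.3  0.6  0.2 -0.8 -1.6 -1.1  0.8  1.3  1.6 -0.1 -0.6  0.4 -0.4
```

All estimates agree that the hole axes align within about 1 mm (combined fit: shield (0.5294, -0.1141, 0.1277), hinge (0.5295, -0.1142, 0.128)). A small centring move along the hinge, then settle.

Request:
play_rows:
  series: "0 -0.07 0.02 0.03 0 0 0; 0 0 0 0 0 0 0; 0 0 0 0 0 0 0; 0 0 0 0 0 0 0; 0 0 0 0 0 0 0; 0 0 0 0 0 0 0"

```text
clock: 16.1
tcp_pos: [0.5302, -0.1131, 0.229]
orientation: [0.0, 0.752, 0.659, 0.0]
wrist_force: [-1.0, -0.2, -1.8]
finger_gap: 0.0133
```

```bash
python3 - <<'E'
from h import *
s=st();p,Rm=cur();print(Rm[:,1:],np.abs(s['qvel']).max())
snap('side','d8',(255,140,415,280),4.5)
snap('scene','s8',(140,185,205,245),11); st()
E
```

```text
t 16.1 tcp [ 0.5302 -0.1131  0.229 ] F [-1.  -0.2 -1.8] T [ 0.03  0.   -0.01] gap 0.0133 q [-0.358  0.257 -0.083  1.231  0.     1.343]
[[ 9.91429514e-01  8.32519844e-05]
 [-1.30642695e-01  6.21256936e-05]
 [ 7.44222068e-05 -9.99999995e-01]] 0.002223704654970296
t 16.2 tcp [ 0.5302 -0.1131  0.229 ] F [-0.5 -0.3 -2. ] T [-0.02  0.01  0.03] gap 0.0133 q [-0.358  0.257 -0.083  1.231  0.     1.343]
```

View pics/d8.png

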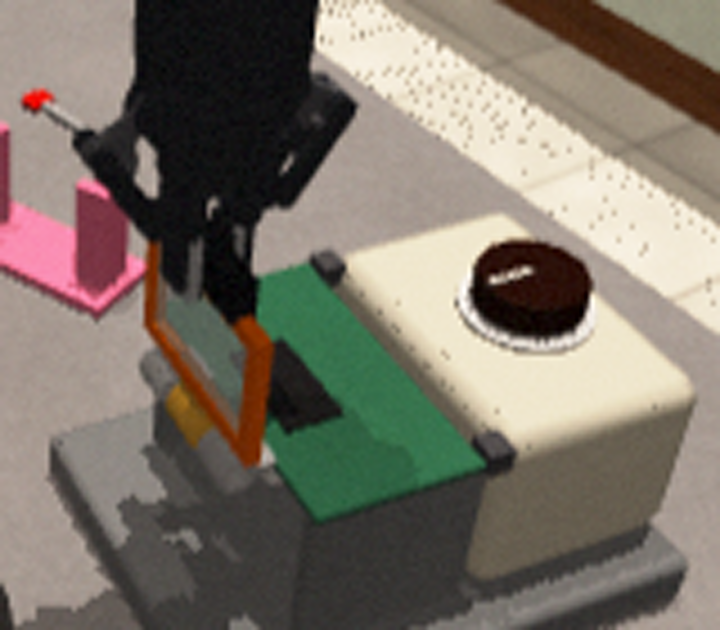

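View pics/s8.png

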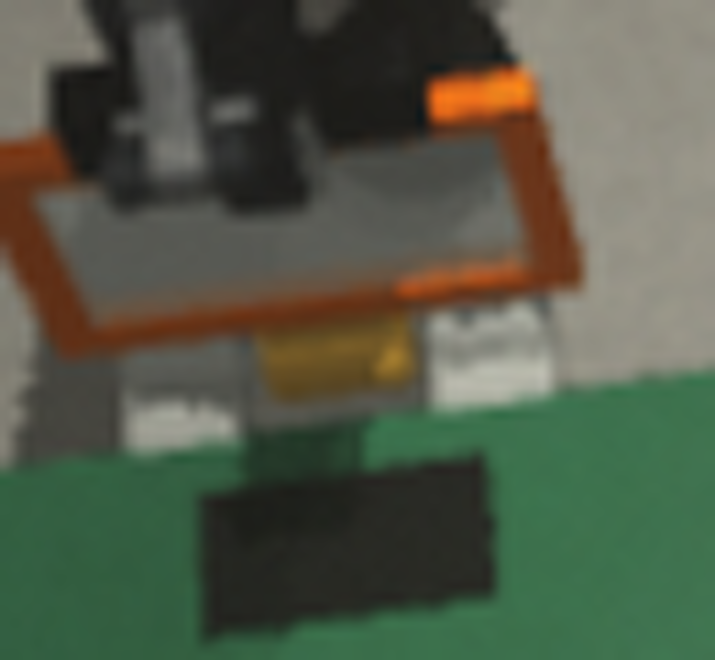

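The brass knuckle is centred, with gaps of about 18 px on each side. The guard is down, the arm is still, and the force reading is only the shield's weight. Handing in.

```bash
python3 -c "
from h import *
print(workorder.hand_in()); st()"
```

```text
the job is handed in; nothing more can be done
None
the job is handed in; nothing more can be done
```

The guard is down on its stop. The shield is held upright with its brass knuckle between the two steel knuckles, and I handed the job in at about 16 s.

**Guard:** I lowered it with closed fingers on the rubber pad. At the bottom the force rose 5, 10, then 15.6 N with no further motion. The pad top was then at 134 mm, the height given for the guard fully down.

**Shield:** I gripped the rail at 60 N, lifted it straight out of the wooden rack and lowered it into the gap.

**Last checks:**
- **Along the hinge:** the gaps on both sides of the brass knuckle look equal in the scene picture.
- **Hole alignment:** before the last small centring move, the three-camera fit put the brass and steel hole axes within about 0.5 mm of each other. I did not repeat the fit after that move.
- **Steadiness:** the tool was vertical and the joints were still. The wrist force was about 2 N, roughly the shield's own weight, so it is not leaning on the guard.
- **Bystanders:** the arm did not go near the pin, earmold, bulb or coupler. I did not re-measure their positions at the end.

**Disagreement between checks:** the single-camera fits differed by up to about 3 mm in the hinge position. Scene and side together put the shield about 1.7 mm towards the robot and 1.1 mm low, while the wrist camera showed no offset in that direction. I left that height and fore-aft position almost as it was, moving only 0.2 to 0.3 mm. I expect the true error to be about 1 mm.

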